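Snap the long spice tube into the free clips of the kitchen rack

TASK

A spice rack lies on the kitchen worktop with three places in a row, each with two pairs of spring clips that open upwards; two places already hold a long steel spice tube. Pick up the third long steel tube, which lies loose on the worktop (not the short one), and press it down sideways into the empty clips until it snaps fully home, lying lengthwise like its neighbours and about centred in its place, then let go of it. Leave the two tubes in the rack where they are.

Things in the scene. Friction and masses are not known exactly. Their poses are not given: they have to be found in the camera images.
- long_tube_center (a point): centre of the loose long spice tube lying on the worktop: a brushed-steel cylinder 32 mm in diameter, 170 mm long overall, its +x end (22 mm) a dark square wooden stopper 32 x 32 mm; about 90 g. The point is half-way along and half-way up, 16 mm above the worktop at the start; x along the tube, z up. A short tube of the same make, 95 mm long, lies nearby and is not wanted.
- free_seat (a point): the empty place: where a tube's centre lies when fully home, 48 mm above the worktop; x along the tube, y along the row (places 85 mm apart), z up. Two pairs of sprung jaws at x = +-38 mm, 12 mm wide (64 mm free between them, plate 32 mm below); lips 11 mm above, 25 mm apart; flared mouths 52 mm wide, tops 25 mm above. A tube rests on the lips 22 mm too high; 5 to 15 N down snaps it home. Either way round.
- tube_a_center (a point): centre of one of the two steel spice tubes (identical to the long tube: 170 mm long, 32 mm in diameter, square wooden stopper) that are already snapped into the rack, in one of the three places of the row; leave it there. x along the tube, z up
- tube_b_center (a point): centre of one of the two steel spice tubes (identical to the long tube: 170 mm long, 32 mm in diameter, square wooden stopper) that are already snapped into the rack, in another of the three places of the row; leave it there. x along the tube, z up
Mind the look-alikes: they are no part of the job. Leave any pink or purple look-alike of the part that bears long_tube_center alone.

How it is judged:
At the end, for the whole second after the job is handed in: The long tube lies at rest in the empty place: its centre within 15 mm of the place's centre along the tube, within 8 mm sideways and within 8 mm of the fully-home height, its axis within 10 degrees of the place's direction (either way round) (x of long_tube_center in the frame of free_seat between -0.015 and 0.015 m and y of long_tube_center in the frame of free_seat between -0.008 and 0.008 m and z of long_tube_center in the frame of free_seat between -0.008 and 0.008 m and angle between the x axis of long_tube_center and the x axis of free_seat, either way round below 0.17 rad and linear speed of long_tube below 0.02 m/s); the robot touches nothing.
It fails at once if a tube already in the rack is shifted by more than 15 mm (distance of any of tube_a_center, tube_b_center from where it was at the start of the episode above 0.015 m).
It also fails if it takes over 32 s, if anything falls off the work surface, if the arm or the gripper's body presses on something with over 40 N, if the wrist force passes 120 N, or if a joint passes its speed limit or range.

ROBOT

A 6-joint arm with a two-finger parallel gripper is mounted at the origin on the work surface. World frame = base frame: x ahead of the robot, y to its left, z up, the work surface at z = 0. Lengths are in m, angles in rad, forces in N, time in s.
With the tool pointing down it reaches from about 0.25 to 0.775 m from the base axis. Payload 4 kg.
Tool frame: the origin (TCP) lies midway between the tips of the shut fingers; the grasp point (between the pads) lies 19 mm behind it (r.pinch_z is the distance from the TCP to the grasp point, in m); z points along the fingers, y is the line along which they close (so a half turn about z gives the same grasp; the last joint's range is limited). The gripper opens to 85 mm and grips with 20 to 120 N. Pads are 22 mm wide; open, the fingers measure 114 mm over their backs; the gripper's body (76 mm by 85 mm) begins 54 mm behind the grasp point. The pads swing forward as they close: fully open they stand 13 mm farther back than shut.
Start: joints at [-1.291, 0.087, 1.371, -0, 1.684, -0.103], TCP at [0.205, -0.51, 0.209] pointing down, gripper open.
Joint ranges: [-3.1, 3.1], [-0.76, 2.03], [0.27, 2.55], [-1.08, 4.22], [0.17, 2.65], [-2.57, 2.57]. Speed limits (rad/s): [2.79, 2.79, 3.14, 3.14, 3.14, 3.14].

INTERFACE

Orientations are given as a 3x3 rotation matrix whose columns are the frame's x, y, z axes.
In Python, from cell import r, capture, trace gives the robot as it stands.
- The arm moves only by the tool drive_tool, never from a script. Its argument "motion" is a list of rows, each an object with "slide": the shift along the world's x, y, z in mm, a list of three; "angular": the turn, a rotation vector about the world's x, y, z in degrees, a list of three. In form: [{"slide": [x, y, z], "angular": [ax, ay, az]}, ...]. A call has 1 to 10 rows; each row shifts and turns the commanded pose from where the row before left it; what a row does not reach is not made up. A row lasts 1/12 s, in which the tool goes at most 41.7 mm and 7.16 degrees, less where a joint would pass 70% of its speed; a pose out of reach is approached as far as the arm can. A call with a gripper value outside its range is refused whole. "grip" is the closure in counts, from 0 (fully open) to 255 (shut), set as the call begins (left out, the last holds). The fingers move at their own pace and stop on an object; the grip force is fixed at half the most. Time passes only in rows, so rows that do not move let the fingers close. It gives the time, the measured TCP pose, the force, the opening and the grip force at its end, in the units of the state.
- r.observe(): the state, without advancing time (a new reading comes with each control period).
- capture(name): name is "scene" or "top" or "wrist"; returns a dict with "image" (400x640x3 uint8, red, green, blue), "mtx" (3x3 intrinsics, pixels), "view" (4x4, takes a point from world to camera coordinates). Camera axes: x right, y down, z forward; pixel columns grow to the right and rows downward; lengths in m; the calibration is good to about 2 mm. The wrist camera is an equidistant fisheye: a pixel r from the principal point sees the ray r / f radians off the axis. A picture is of the moment at which its call begins. There is no depth.
- r.hand_in(): hands the job in; it is judged then, once.
Trained networks look in a picture, given as the dict that the camera call returned (one of the last four; its "shot" number tells which), for a name from the list of things; names that differ only in an ending like _2 or _b are one class to them, and where a whole thing is asked for, a point or a joint stands for the part that bears it (a point fixed in the world has none). Each returns a list of dicts, best first, with "score" (0 to 1); they miss things now and then, are a little off and sometimes report something else, mostly with a low value. They report only what shows in the picture. A call takes as long as a camera call. They do not tell look-alikes from the thing itself.
- trace(label, picture): "region" (400x640 bool, what is visible of it) and "uv" ([column, row] in pixels, amid what is visible of it).
The state is a dict: "time_s": time; "qpos": joint angles; "qvel": joint speeds; "tau": joint torques, N m; "ee_pos": TCP position; "tool_rot": TCP orientation; "contact_force": force on the tool from outside, world axes, zero at the start; "moment": the same for the moment, N m; "width": finger opening in m; "grip_force": force on a finger pad.
Only numpy, scipy, OpenCV 4.12 (cv2) and the standard library are available. Lean on these libraries where they do the work, as an engineer would, in place of code of your own. Each camera call takes 0.05 s, during which the arm holds its last target. There are 200 camera calls.

## Working session

There is one attempt and no reset: what is moved stays moved. The work goes in short steps, Python scripts to look and compute and a tool call to move; the robot and the scene stay as the last step left them, time stands still between calls to the robot, and variables do not carry over. Pictures are saved under pics/ and viewed, at most 10 in all, crops included, and the job is handed in when it is done.

Besides the shell and the picture viewer there is one more tool, called after "Emit:" in YAML: its name, and indented under it one key for each argument. drive_tool: Moves the arm, as the interface text tells. Its arguments: {"type":"object","properties":{"motion":{"type":"array","items":{"type":"object","properties":{"slide":{"type":"array","items":{"type":"number"}},"angular":{"type":"array","items":{"type":"number"}}}}},"grip":{"type":"number"}},"required":["motion"]}

```bash
mkdir -p pics; cat > h.py <<'E'
import numpy as np, cv2
from cell import r, capture, trace
def ray(p,uv):
    K=p["mtx"];V=p["view"];d=np.linalg.inv(K)@[uv[0],uv[1],1]
    R=V[:3,:3];return -R.T@V[:3,3],R.T@d
def onz(p,uv,z):
    c,d=ray(p,uv);return c+d*(z-c[2])/d[2]
E
python3 - <<'E'
from h import *
t=capture("top");s=capture("scene")
for n,p in(("top",t),("scene",s)):
    im=p["image"][:,:,::-1].copy()
    for l in("long_tube_center","free_seat","tube_a_center"):
        for k in trace(l,p):
            print(n,l,round(k["score"],2),k["uv"], k["region"].sum() if k.get("region") is not None else None, onz(p,k["uv"],.048 if l!="long_tube_center" else .016).round(3))
    cv2.imwrite(f"pics/{n}.png",im)
print(t["mtx"],t["view"])
E
```

```text
top long_tube_center 0.8 [219.7, 218.3] 1113 [0.348 0.186 0.016]
top long_tube_center 0.74 [377.8, 223.3] 1158 [ 0.337 -0.169  0.016]
top long_tube_center 0.66 [378.6, 134.8] 1077 [ 0.54  -0.173  0.016]
top long_tube_center 0.64 [438.1, 299.3] 1154 [ 0.168 -0.302  0.016]
top free_seat 0.69 [275.0, 116.7] 1265 [0.57  0.061 0.048]
top tube_a_center 0.62 [232.8, 115.1] 1139 [0.573 0.154 0.048]
scene long_tube_center 0.77 [254.9, 164.7] 595 [ 0.176 -0.307  0.016]
scene long_tube_center 0.73 [233.3, 247.2] 1108 [ 0.546 -0.175  0.016]
scene long_tube_center 0.69 [270.7, 197.6] 709 [ 0.334 -0.182  0.016]
scene long_tube_center 0.66 [408.4, 228.3] 640 [0.36  0.183 0.016]
scene free_seat 0.62 [329.7, 280.7] 1428 [0.612 0.068 0.048]
scene tube_a_center 0.64 [374.3, 280.1] 1259 [0.586 0.147 0.048]
[[360.94985299   0.         319.81624621]
 [  0.         360.94985299 206.76715704]
 [  0.           0.           1.        ]] [[-6.92209351e-04 -9.99733739e-01  2.30645224e-02 -3.77733357e-02]
 [-9.97662818e-01 -8.85495873e-04 -6.83236187e-02  3.74543716e-01]
 [ 6.83258503e-02 -2.30579106e-02 -9.97396567e-01  8.03462866e-01]
 [ 0.00000000e+00  0.00000000e+00  0.00000000e+00  1.00000000e+00]]
```

View pics/top.png

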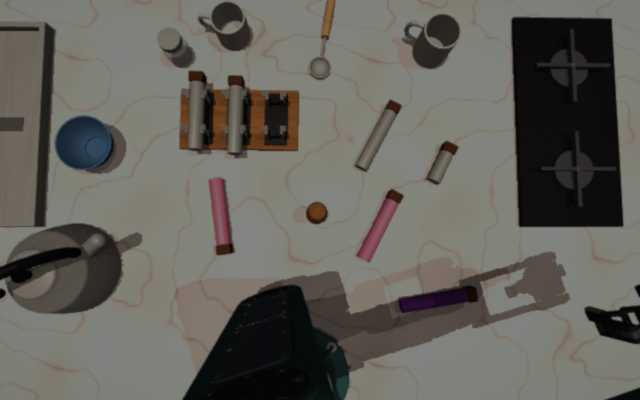

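View pics/scene.png

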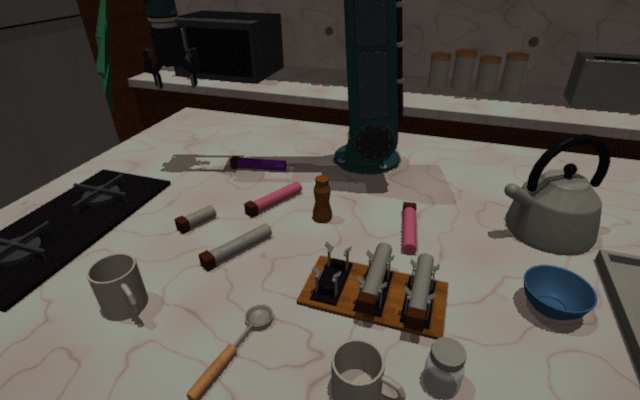

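Top view: the wanted steel long tube is at (378,135) with its stopper at (393,106). The short one is at (441,162), and pink and purple decoys lie elsewhere. The empty place is at (277,117), with rack tubes at (236,115) and (198,111). Next I measure the poses.

```bash
cat >> h.py <<'E'
def pose(p,reg,z):
    v,u=np.nonzero(reg);P=np.array([onz(p,(a,b),z)[:2] for a,b in zip(u,v)])
    (c,wh,ang)=cv2.minAreaRect((P*1000).astype(np.float32))
    m=P.mean(0);w,E=np.linalg.eigh(np.cov((P-m).T));e=E[:,1]*np.sign(E[0,1])
    q=(P-m)@e; mid=m+e*(q.max()+q.min())/2
    return mid.round(4),m.round(4),np.degrees(np.arctan2(e[1],e[0])).round(1),(q.max()-q.min()).round(3)
E
python3 - <<'E'
from h import *
for n in("top","scene"):
    p=capture(n)
    for l,z in(("long_tube_center",.016),("tube_a_center",.048),("tube_b_center",.048),("free_seat",.048)):
        for k in trace(l,p):
            if l[0]=="l" and abs(k["uv"][1]-(134.8 if n=="top" else 247))>5: continue
            print(n,l,k["score"],k["uv"],pose(p,k["region"],z))
            if n=="top" and l[0]=="f": cv2.imwrite("pics/seat.png",cv2.resize(np.where(k["region"][...,None],p["image"][:,:,::-1],p["image"][:,:,::-1]//2)[50:180,160:320],None,fx=5,fy=4.5))
s=r.observe();print(s["tool_rot"],s["time_s"])
E
```

```text
top long_tube_center 0.91 [379.1, 132.3] (array([ 0.5399, -0.1701]), array([ 0.5412, -0.1707]), np.float64(-28.3), np.float64(0.176))
top tube_a_center 0.74 [232.0, 110.1] (array([0.5766, 0.1495]), array([0.5773, 0.1495]), np.float64(-0.4), np.float64(0.179))
top tube_a_center 0.66 [273.5, 118.3] (array([0.5701, 0.0616]), array([0.5691, 0.0616]), np.float64(0.6), np.float64(0.121))
top tube_b_center 0.88 [197.3, 110.9] (array([0.5828, 0.2353]), array([0.5851, 0.2352]), np.float64(-0.2), np.float64(0.179))
top free_seat 0.85 [272.3, 117.4] (array([0.569 , 0.0622]), array([0.5682, 0.0622]), np.float64(0.6), np.float64(0.123))
scene long_tube_center 0.73 [233.0, 248.3] (array([ 0.5334, -0.1712]), array([ 0.542 , -0.1758]), np.float64(-27.9), np.float64(0.185))
scene tube_a_center 0.87 [375.2, 281.2] (array([0.5672, 0.1459]), array([0.5813, 0.1458]), np.float64(-0.3), np.float64(0.201))
scene tube_b_center 0.8 [420.9, 296.6] (array([0.5762, 0.2318]), array([0.5893, 0.2317]), np.float64(-0.3), np.float64(0.203))
scene free_seat 0.97 [331.0, 282.6] (array([0.5853, 0.0674]), array([0.6025, 0.0683]), np.float64(3.1), np.float64(0.167))
scene free_seat 0.61 [417.2, 295.8] (array([0.5768, 0.2315]), array([0.5907, 0.2313]), np.float64(-0.8), np.float64(0.198))
[[ 9.27620774e-01  3.73523357e-01  1.87848167e-05]
 [ 3.73523357e-01 -9.27620767e-01 -1.23518144e-04]
 [-2.87117259e-05  1.21594564e-04 -9.99999992e-01]] 0.9
```

View pics/seat.png

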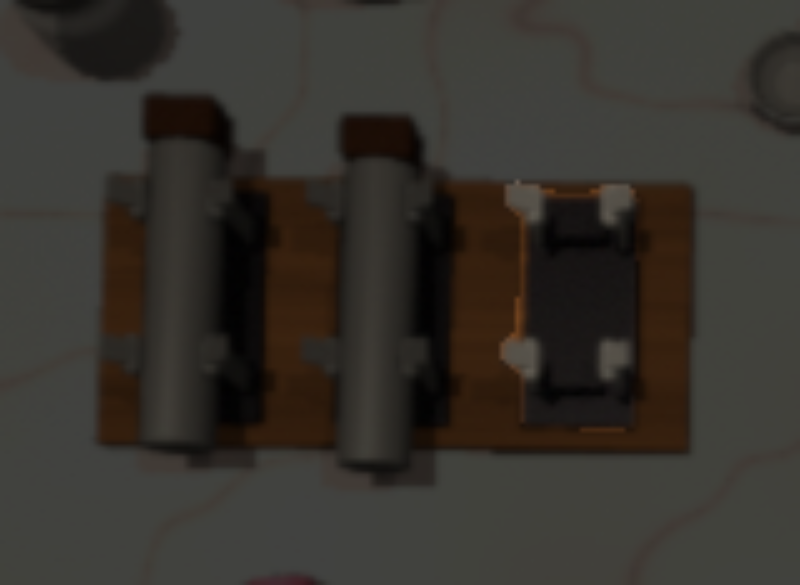

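The crop shows the empty clip lips at about (520..617, 198..355), and the network's seat region agrees. Moving above the loose tube.

Emit:
drive_tool:
  motion:
    - {"slide": [28, 28, -4], "angular": [0, 0, -5]}
    - {"slide": [28, 28, -4], "angular": [0, 0, -5]}
    - {"slide": [28, 28, -4], "angular": [0, 0, -5]}
    - {"slide": [28, 28, -4], "angular": [0, 0, -5]}
    - {"slide": [28, 28, -4], "angular": [0, 0, -5]}
    - {"slide": [28, 28, -4], "angular": [0, 0, -5]}
    - {"slide": [28, 28, -4], "angular": [0, 0, -5]}
    - {"slide": [28, 28, -4], "angular": [0, 0, -5]}
    - {"slide": [28, 28, -4], "angular": [0, 0, -5]}
    - {"slide": [28, 28, -4], "angular": [0, 0, -5]}
  grip: 0

```text
time_s: 1.73
ee_pos: [0.4866, -0.2286, 0.1691]
tool_rot: [[0.88, -0.474, 0.001], [-0.474, -0.88, -0.001], [0.001, 0.0, -1.0]]
contact_force: [0.3, -1.2, -0.4]
width: 0.0857
grip_force: 0.0
```

Emit:
drive_tool:
  motion:
    - {"slide": [27, 30, -10]}
    - {"slide": [28, 30, -9]}
    - {"slide": [0, 0, 0]}
    - {"slide": [0, 0, 0]}

```text
validation failed for argument at $.mo...
```

```bash
cat >> h.py <<'E'
def fray(p,uv):
    K=p["mtx"];a=(uv[0]-K[0,2])/K[0,0];b=(uv[1]-K[1,2])/K[1,1];th=np.hypot(a,b)
    d=np.array([a/th*np.sin(th),b/th*np.sin(th),np.cos(th)]);R=p["view"][:3,:3]
    return -R.T@p["view"][:3,3],R.T@d
def fonz(p,uv,z):
    c,d=fray(p,uv);return c+d*(z-c[2])/d[2]
E
python3 - <<'E'
from h import *
import h
t=capture("top")
for uv in((264,94),(283.4,94),(264,129),(283.4,129),(273.7,111.4)):print(onz(t,uv,.073).round(4))
p=capture("wrist");cv2.imwrite("pics/w1.png",p["image"][:,:,::-1])
h.onz=fonz
for k in trace("long_tube_center",p): print(k["score"],k["uv"],pose(p,k["region"],.016))
s=r.observe();print(s["ee_pos"],s["tool_rot"][:,0],s["time_s"])
E
```

```text
[0.6116 0.0827 0.073 ]
[0.612  0.0413 0.073 ]
[0.5356 0.0819 0.073 ]
[0.5359 0.0409 0.073 ]
[0.5739 0.0617 0.073 ]
0.89 [345.1, 285.1] (array([ 0.359 , -0.1877]), array([ 0.3635, -0.19  ]), np.float64(-27.1), np.float64(0.123))
0.8 [256.7, 161.0] (array([ 0.536 , -0.1699]), array([ 0.5409, -0.1725]), np.float64(-28.0), np.float64(0.177))
0.72 [154.8, 374.2] (array([0.3282, 0.1792]), array([0.3276, 0.1796]), np.float64(-41.1), np.float64(0.073))
0.6 [466.8, 350.2] (array([ 0.1537, -0.2951]), array([ 0.1559, -0.299 ]), np.float64(-60.9), np.float64(0.052))
[ 0.48665907 -0.22785426  0.16839334] [ 0.8850563  -0.46548231 -0.00125117] 1.8833
```

View pics/w1.png

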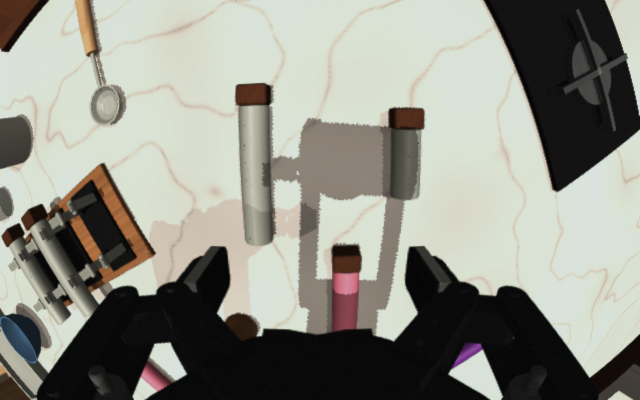

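Wrist view: the steel long tube is at (257,161), parallel to the fingers' plane, with the short one clear at (405,150). Top and wrist agree on about (0.538, -0.171), yaw -28°.

Emit:
drive_tool:
  motion:
    - {"slide": [26, 29, 0], "angular": [0, 0, 0]}
    - {"slide": [26, 28, 0], "angular": [0, 0, 0]}
    - {"slide": [0, 0, -30], "angular": [0, 0, 0]}
    - {"slide": [0, 0, -30], "angular": [0, 0, 0]}
    - {"slide": [0, 0, -30], "angular": [0, 0, 0]}
    - {"slide": [0, 0, -20], "angular": [0, 0, 0]}
    - {"slide": [0, 0, 0], "angular": [0, 0, 0]}

```text
time_s: 2.47
ee_pos: [0.533, -0.1729, 0.0533]
tool_rot: [[0.882, -0.471, -0.011], [-0.471, -0.882, 0.004], [-0.011, 0.002, -1.0]]
contact_force: [-0.8, -0.5, -1.3]
width: 0.0852
grip_force: 0.0
```

```bash
python3 - <<'E'
from h import *
import h
p=capture("wrist");cv2.imwrite("pics/w2.png",p["image"][:,:,::-1])
h.onz=fonz
for k in trace("long_tube_center",p)[:3]: print(k["score"],k["uv"],pose(p,k["region"],.016))
s=r.observe();print(s["ee_pos"],s["tool_rot"][:,0],s["time_s"])
E
```

```text
0.95 [314.3, 194.0] (array([ 0.5334, -0.1691]), array([ 0.5446, -0.1751]), np.float64(-28.1), np.float64(0.182))
0.61 [408.8, 314.5] (array([ 0.4164, -0.198 ]), array([ 0.4174, -0.1989]), np.float64(-41.3), np.float64(0.018))
[ 0.53665521 -0.17422083  0.05893496] [ 0.88187646 -0.47147897 -0.00121962] 2.5667
```

View pics/w2.png

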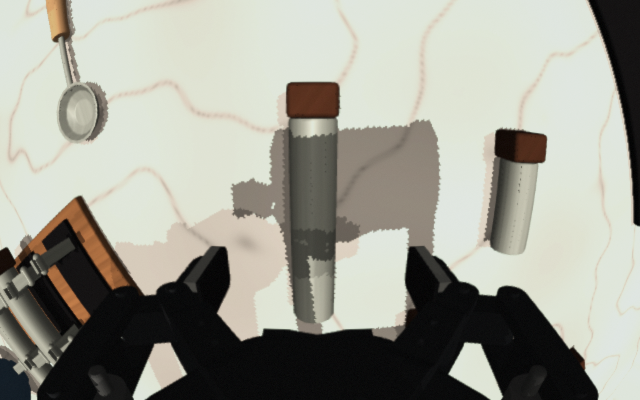

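The tube lies centred between the open fingers (column ~314), and the short tube is clear at (520,190). Going down and gripping.

Emit:
drive_tool:
  motion:
    - {"slide": [1, 3, -25], "angular": [0, 0, 0]}
    - {"slide": [0, 0, -18], "angular": [0, 0, 0]}
    - {"slide": [0, 0, -9], "angular": [0, 0, 0]}
    - {"slide": [0, 0, 0], "angular": [0, 0, 0]}

```text
time_s: 2.9
ee_pos: [0.5378, -0.1706, 0.0067]
tool_rot: [[0.882, -0.471, -0.001], [-0.471, -0.882, 0.0], [-0.001, 0.0, -1.0]]
contact_force: [0.3, -0.6, -0.0]
width: 0.0855
grip_force: 0.0
```

Emit:
drive_tool:
  motion:
    - {"slide": [0, 0, 0], "angular": [0, 0, 0]}
    - {"slide": [0, 0, 0], "angular": [0, 0, 0]}
    - {"slide": [0, 0, 0], "angular": [0, 0, 0]}
    - {"slide": [0, 0, 0], "angular": [0, 0, 0]}
    - {"slide": [0, 0, 0], "angular": [0, 0, 0]}
    - {"slide": [0, 0, 0], "angular": [0, 0, 0]}
    - {"slide": [0, 0, 0], "angular": [0, 0, 0]}
    - {"slide": [0, 0, 0], "angular": [0, 0, 0]}
  grip: 255

```text
time_s: 3.57
ee_pos: [0.5397, -0.1718, 0.0098]
tool_rot: [[0.882, -0.47, 0.003], [-0.47, -0.882, -0.003], [0.005, 0.002, -1.0]]
contact_force: [-2.6, -1.1, 7.6]
width: 0.0
grip_force: 4.1
```

```bash
python3 - <<'E'
from h import *
p=capture("wrist");s=capture("scene")
cv2.imwrite("pics/w3.png",np.hstack([p["image"][:,:,::-1][:,100:500],cv2.resize(s["image"][150:290,160:320,::-1],(400,400))]))
s=r.observe();print(s["ee_pos"],s["contact_force"],s["width"],s["grip_force"])
E
```

```text
[ 0.53976232 -0.17178746  0.00987214] [-1.72897052 -2.33373021  8.51580949] -0.00013248657746332346 4.052062667906284
```

View pics/w3.png

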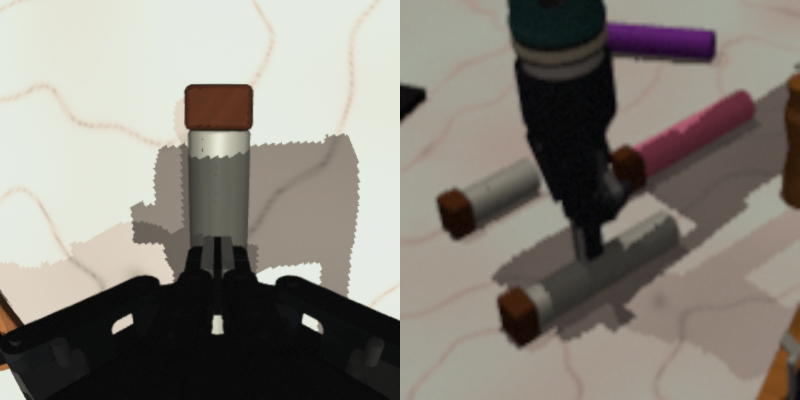

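The fingers shut on top of the tube (scene inset at (590,255)) although the reported TCP z is 10 mm. I check that reading against the cameras.

```bash
python3 - <<'E'
from h import *
s=capture("scene");o=r.observe();w=capture("wrist")
print(r.pinch_z,o["qpos"],o["ee_pos"])
for z in(0,.01,.02,.032,.04):
    c=s["view"][:3]@[*o["ee_pos"][:2],z,1];print(z,(s["mtx"]@c/c[2])[:2].round(1))
V=w["view"];print("wristcam pos",(-V[:3,:3].T@V[:3,3]).round(4),V[:3,:3].round(3))
c=w["view"][:3]@[*o["ee_pos"],1];print("tcp in cam",c)
a=cv2.resize(s["image"][200:270,190:290,::-1],(800,560),interpolation=cv2.INTER_CUBIC);cv2.imwrite("pics/s4.png",a)
E
```

```text
0.0187 [-0.40713096  0.24258913  1.6006799  -0.00196258  1.29381257  1.6541491 ] [ 0.53976267 -0.17183415  0.00986905]
0 [237.1 251.3]
0.01 [236.6 247.8]
0.02 [236.  244.3]
0.032 [235.3 240. ]
0.04 [234.8 237.1]
wristcam pos [ 0.5992 -0.2024  0.1756] [[-0.469 -0.883  0.001]
 [-0.852  0.453  0.262]
 [-0.232  0.122 -0.965]]
tcp in cam [0.00066139 0.02100441 0.1774464 ]
```

View pics/s4.png

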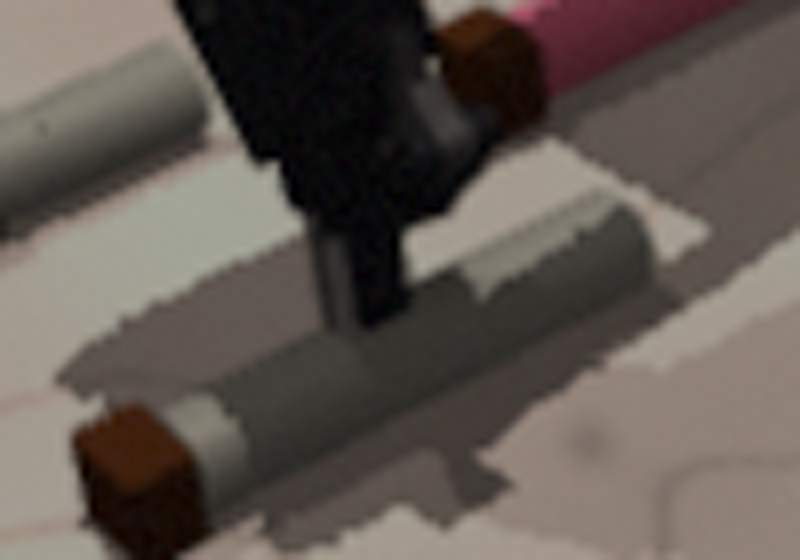

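The shut tips appear at scene (235.6,240.6), which is true z ≈ 31 mm. So the reported z reads about 21 mm low, while xy agrees. Reopen and go 20 mm lower.

Emit:
drive_tool:
  motion:
    - {"slide": [0, 0, 10], "angular": [0, 0, 0]}
    - {"slide": [0, 0, 0], "angular": [0, 0, 0]}
    - {"slide": [0, 0, 0], "angular": [0, 0, 0]}
    - {"slide": [0, 0, 0], "angular": [0, 0, 0]}
    - {"slide": [0, 0, 0], "angular": [0, 0, 0]}
    - {"slide": [0, 0, 0], "angular": [0, 0, 0]}
    - {"slide": [0, 0, 0], "angular": [0, 0, 0]}
  grip: 0

```text
time_s: 4.35
ee_pos: [0.5381, -0.17, 0.0165]
tool_rot: [[0.882, -0.47, -0.001], [-0.47, -0.882, 0.0], [-0.001, 0.0, -1.0]]
contact_force: [0.1, 1.0, -0.5]
width: 0.0835
grip_force: 0.0
```

Emit:
drive_tool:
  motion:
    - {"slide": [0, 0, -10], "angular": [0, 0, 0]}
    - {"slide": [0, 0, -10], "angular": [0, 0, 0]}
    - {"slide": [0, 0, -9], "angular": [0, 0, 0]}
    - {"slide": [0, 0, 0], "angular": [0, 0, 0]}

```text
time_s: 4.68
ee_pos: [0.536, -0.1692, -0.0156]
tool_rot: [[0.882, -0.471, -0.006], [-0.471, -0.882, 0.002], [-0.006, 0.001, -1.0]]
contact_force: [-0.5, 0.5, -0.4]
width: 0.0852
grip_force: 0.0
```

Emit:
drive_tool:
  motion:
    - {"slide": [0, 0, 0], "angular": [0, 0, 0]}
    - {"slide": [0, 0, 0], "angular": [0, 0, 0]}
    - {"slide": [0, 0, 0], "angular": [0, 0, 0]}
    - {"slide": [0, 0, 0], "angular": [0, 0, 0]}
    - {"slide": [0, 0, 0], "angular": [0, 0, 0]}
    - {"slide": [0, 0, 0], "angular": [0, 0, 0]}
    - {"slide": [0, 0, 0], "angular": [0, 0, 0]}
    - {"slide": [0, 0, 0], "angular": [0, 0, 0]}
  grip: 255

```text
time_s: 5.35
ee_pos: [0.5392, -0.1706, -0.011]
tool_rot: [[0.882, -0.471, 0.002], [-0.471, -0.882, -0.001], [0.002, -0.0, -1.0]]
contact_force: [-0.1, -0.4, 4.9]
width: 0.0295
grip_force: 60.0
```

Gripped (29.5 mm, 60 N). Lifting, then carrying to above the seat.

Emit:
drive_tool:
  motion:
    - {"slide": [0, 0, 25], "angular": [0, 0, 0]}
    - {"slide": [0, 0, 40], "angular": [0, 0, 0]}
    - {"slide": [0, 0, 40], "angular": [0, 0, 0]}
    - {"slide": [4, 25, 15], "angular": [0, 0, 4]}
    - {"slide": [4, 30, 0], "angular": [0, 0, 4]}
    - {"slide": [4, 30, 0], "angular": [0, 0, 4]}
    - {"slide": [6, 30, 0], "angular": [0, 0, 4]}
    - {"slide": [6, 30, 0], "angular": [0, 0, 4]}
    - {"slide": [6, 30, 0], "angular": [0, 0, 4]}
    - {"slide": [6, 30, 0], "angular": [0, 0, 4]}

```text
time_s: 6.18
ee_pos: [0.5738, 0.0363, 0.107]
tool_rot: [[1.0, 0.002, -0.002], [0.002, -1.0, -0.0], [-0.002, 0.0, -1.0]]
contact_force: [0.1, -0.8, -0.7]
width: 0.0297
grip_force: 59.7
```

Emit:
drive_tool:
  motion:
    - {"slide": [0, 28, 0], "angular": [0, 0, 0]}
    - {"slide": [0, 0, 0], "angular": [0, 0, 0]}
    - {"slide": [0, 0, 0], "angular": [0, 0, 0]}

```text
time_s: 6.43
ee_pos: [0.5736, 0.0642, 0.1069]
tool_rot: [[1.0, 0.002, -0.002], [0.002, -1.0, -0.0], [-0.002, 0.0, -1.0]]
contact_force: [0.1, -0.3, -0.5]
width: 0.0297
grip_force: 59.7
```

```bash
python3 - <<'E'
from h import *
import h
p=capture("wrist");t=capture("top");s=capture("scene")
o=r.observe();print(o["ee_pos"],np.degrees(np.arctan2(*o["tool_rot"][1::-1,0])),o["width"],o["time_s"])
zt=o["ee_pos"][2]+.0215+.008
for n,q,f in(("top",t,onz),("scene",s,onz),("wrist",p,fonz)):
    h.onz=f
    for k in trace("long_tube_center",q): print(n,k["score"],k["uv"],pose(q,k["region"],zt))
    h.onz=onz
cv2.imwrite("pics/m5.png",np.vstack([np.hstack([p["image"][:300,:,::-1][:,100:500],cv2.resize(t["image"][50:180,160:320,::-1],(400,300))]),np.hstack([cv2.resize(s["image"][180:340,260:460,::-1],(400,300)),np.zeros((300,400,3),np.uint8)])]))
E
```

```text
[0.57407185 0.06184701 0.10745666] -0.12130588577842245 0.029821225139358015 6.5833
top 0.91 [434.9, 298.8] (array([ 0.1908, -0.2584]), array([ 0.1909, -0.2589]), np.float64(-80.6), np.float64(0.152))
top 0.73 [377.2, 222.3] (array([ 0.3313, -0.1492]), array([ 0.3309, -0.149 ]), np.float64(-26.8), np.float64(0.147))
top 0.47 [263.5, 102.5] (array([0.5709, 0.0764]), array([0.5705, 0.0764]), np.float64(-1.2), np.float64(0.028))
scene 0.96 [409.9, 225.8] (array([0.5144, 0.1929]), array([0.5195, 0.1935]), np.float64(7.1), np.float64(0.167))
scene 0.74 [330.6, 242.3] (array([0.5757, 0.0607]), array([0.6072, 0.0621]), np.float64(2.6), np.float64(0.199))
scene 0.61 [258.8, 164.3] (array([ 0.3734, -0.1882]), array([ 0.3733, -0.1876]), np.float64(-82.8), np.float64(0.143))
scene 0.56 [265.8, 200.0] (array([ 0.5016, -0.0879]), array([ 0.5129, -0.093 ]), np.float64(-24.2), np.float64(0.153))
scene 0.47 [374.8, 277.6] (array([0.6624, 0.1598]), array([0.6726, 0.1598]), np.float64(-0.2), np.float64(0.167))
wrist 0.83 [319.8, 193.9] (array([0.5933, 0.0646]), array([0.6035, 0.0645]), np.float64(-0.3), np.float64(0.133))
wrist 0.83 [212.7, 349.0] (array([0.5168, 0.1327]), array([0.5147, 0.132 ]), np.float64(19.1), np.float64(0.036))
wrist 0.68 [530.1, 324.2] (array([ 0.5156, -0.0816]), array([ 0.5165, -0.0802]), np.float64(56.2), np.float64(0.035))
wrist 0.66 [551.8, 394.1] (array([ 0.4077, -0.1646]), array([ 0.4102, -0.1604]), np.float64(59.1), np.float64(0.037))
```

View pics/m5.png

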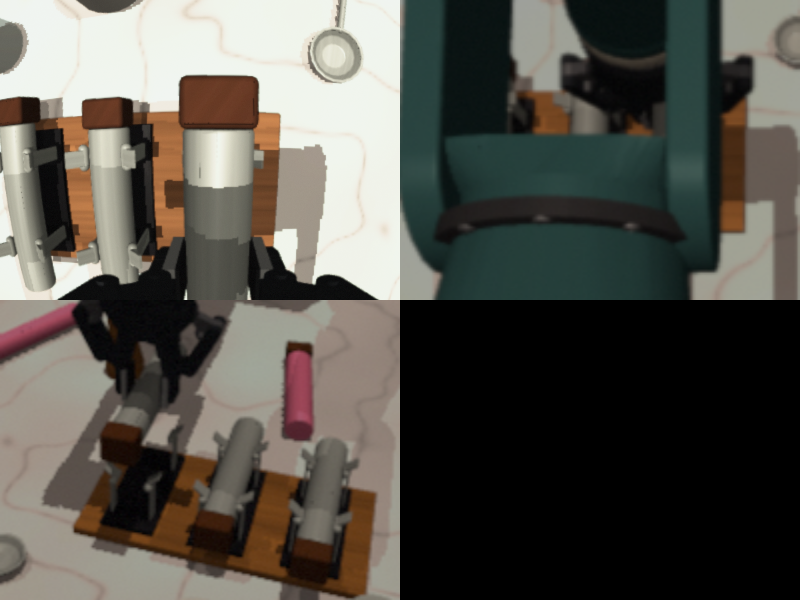

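The tube is held level above the empty clips, stopper outward. In the wrist crop, neighbour a's far clip spans columns 65 to 136, and the seat's right clip tip is at (264,157). I use those for the sideways check.

```bash
python3 - <<'E'
from h import *
import h
p=capture("wrist");h.onz=fonz
for uv in((165,158),(236,154),(364,157)): print(fonz(p,uv,.073).round(4))
for l in("tube_a_center","free_seat"):
  for k in trace(l,p)[:4]: print(l,k["score"],k["uv"],pose(p,k["region"],.048))
z=.137; print(fonz(p,(283,190),z),fonz(p,(353,190),z),fonz(p,(284,230),z),fonz(p,(352,230),z))
E
```

```text
[0.6177 0.1696 0.073 ]
[0.6185 0.1159 0.073 ]
[0.6159 0.0313 0.073 ]
tube_a_center 0.82 [209.9, 182.8] (array([0.5819, 0.1475]), array([0.5919, 0.1475]), np.float64(0.0), np.float64(0.154))
free_seat 0.45 [354.0, 159.8] (array([0.6108, 0.061 ]), array([0.6106, 0.0525]), np.float64(88.3), np.float64(0.06))
[0.60922948 0.07757073 0.137     ] [0.60917633 0.0457305  0.137     ] [0.58978856 0.07774751 0.137     ] [0.58972593 0.04558798 0.137     ]
```

Emit:
drive_tool:
  motion:
    - {"slide": [2, -2, -20], "angular": [0, 0, 0]}
    - {"slide": [0, 0, -20], "angular": [0, 0, 0]}
    - {"slide": [0, 0, -15], "angular": [0, 0, 0]}
    - {"slide": [0, 0, -5], "angular": [0, 0, 0]}
    - {"slide": [0, 0, 0], "angular": [0, 0, 0]}
    - {"slide": [0, 0, 0], "angular": [0, 0, 0]}

```text
time_s: 7.38
ee_pos: [0.5767, 0.0606, 0.0485]
tool_rot: [[1.0, -0.001, 0.0], [-0.001, -1.0, -0.0], [0.0, 0.0, -1.0]]
contact_force: [-0.7, -0.8, -1.1]
width: 0.03
grip_force: 59.7
```

Emit:
drive_tool:
  motion:
    - {"slide": [0, 0, -4], "angular": [0, 0, 0]}
    - {"slide": [0, 0, -4], "angular": [0, 0, 0]}
    - {"slide": [0, 0, 0], "angular": [0, 0, 0]}
    - {"slide": [0, 0, 0], "angular": [0, 0, 0]}

```text
time_s: 7.72
ee_pos: [0.5781, 0.0609, 0.0419]
tool_rot: [[1.0, -0.001, 0.004], [-0.001, -1.0, 0.0], [0.004, -0.0, -1.0]]
contact_force: [1.9, 0.1, 2.7]
width: 0.0299
grip_force: 60.0
```

Contact came at the expected lip height. Pressing down.

Emit:
drive_tool:
  motion:
    - {"slide": [0, 0, -4], "angular": [0, 0, 0]}
    - {"slide": [0, 0, -4], "angular": [0, 0, 0]}
    - {"slide": [0, 0, -4], "angular": [0, 0, 0]}
    - {"slide": [0, 0, -4], "angular": [0, 0, 0]}
    - {"slide": [0, 0, 0], "angular": [0, 0, 0]}
    - {"slide": [0, 0, 0], "angular": [0, 0, 0]}

```text
time_s: 8.22
ee_pos: [0.5765, 0.0608, 0.0236]
tool_rot: [[1.0, -0.001, 0.0], [-0.001, -1.0, -0.0], [0.0, 0.0, -1.0]]
contact_force: [1.5, 1.0, -1.5]
width: 0.03
grip_force: 59.8
```

Emit:
drive_tool:
  motion:
    - {"slide": [0, 0, -3], "angular": [0, 0, 0]}
    - {"slide": [0, 0, -2], "angular": [0, 0, 0]}
    - {"slide": [0, 0, 0], "angular": [0, 0, 0]}
    - {"slide": [0, 0, 0], "angular": [0, 0, 0]}

```text
time_s: 8.55
ee_pos: [0.5764, 0.0609, 0.021]
tool_rot: [[1.0, -0.001, 0.0], [-0.001, -1.0, 0.0], [0.0, -0.0, -1.0]]
contact_force: [-4.0, 0.5, 8.9]
width: 0.0299
grip_force: 60.9
```

It bottomed at home height. Release with a partial opening, then retreat.

Emit:
drive_tool:
  motion:
    - {"slide": [0, 0, 1], "angular": [0, 0, 0]}
    - {"slide": [0, 0, 0], "angular": [0, 0, 0]}
    - {"slide": [0, 0, 0], "angular": [0, 0, 0]}
    - {"slide": [0, 0, 0], "angular": [0, 0, 0]}
    - {"slide": [0, 0, 0], "angular": [0, 0, 0]}
    - {"slide": [0, 0, 0], "angular": [0, 0, 0]}
  grip: 90

```text
time_s: 9.05
ee_pos: [0.5762, 0.0608, 0.0196]
tool_rot: [[1.0, -0.001, -0.001], [-0.001, -1.0, -0.0], [-0.001, 0.0, -1.0]]
contact_force: [0.4, 0.6, -0.3]
width: 0.055
grip_force: 0.0
```

Emit:
drive_tool:
  motion:
    - {"slide": [0, 0, 10], "angular": [0, 0, 0]}
    - {"slide": [0, 0, 25], "angular": [0, 0, 0]}
    - {"slide": [0, 0, 40], "angular": [0, 0, 0]}
    - {"slide": [0, 0, 40], "angular": [0, 0, 0]}
    - {"slide": [-20, -35, 0], "angular": [0, 0, 0]}
    - {"slide": [-20, -35, 0], "angular": [0, 0, 0]}
    - {"slide": [-20, -35, 0], "angular": [0, 0, 0]}
    - {"slide": [-20, -35, 0], "angular": [0, 0, 0]}
    - {"slide": [-20, -35, 0], "angular": [0, 0, 0]}
    - {"slide": [0, 0, 0], "angular": [0, 0, 0]}

```text
time_s: 9.88
ee_pos: [0.4735, -0.1198, 0.1361]
tool_rot: [[1.0, -0.009, -0.001], [-0.009, -1.0, -0.004], [-0.001, 0.004, -1.0]]
contact_force: [-0.2, 0.4, -0.1]
width: 0.0553
grip_force: 0.0
```

```bash
python3 - <<'E'
from h import *
t=capture("top");s=capture("scene")
for k in trace("tube_a_center",t): print(k["score"],k["uv"],pose(t,k["region"],.048))
cv2.imwrite("pics/f.png",np.hstack([cv2.resize(t["image"][50:180,160:320,::-1],(400,400)),cv2.resize(s["image"][220:340,280:460,::-1],(400,400))]))
E
```

```text
0.75 [233.8, 113.4] (array([0.5755, 0.1497]), array([0.5759, 0.1497]), np.float64(-0.2), np.float64(0.177))
```

View pics/f.png

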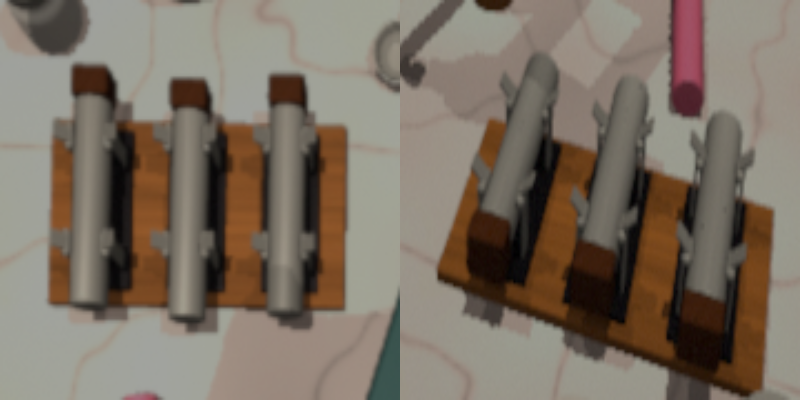

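The final pictures show the tube in the third place at the same height as its neighbours, clips closed over it (top-view crop column ~287), and the neighbours unmoved.

```bash
python3 -c "
from cell import r
print(r.hand_in())"
```

```text
the job is handed in; nothing more can be done
None
```

The long steel tube is snapped home in the empty place and released, the two rack tubes stayed put, and the job was handed in at about 10 s of the 32 s allowed; the hand-in returned no verdict.

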